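# One full shot of grease for the drive-end bearing

### The arm

A 6-joint arm with a two-finger parallel gripper is mounted at the origin on the work surface. World frame = base frame: x ahead of the robot, y to its left, z up, the work surface at z = 0. Lengths are in mm, angles in degrees, forces in N, time in s.
With the tool pointing down it reaches from about 325 to 925 mm from the base axis. Payload 3.1 kg.
Tool frame: the origin (TCP) lies at the very end of the fingers, on their centre line; the grasp point (between the pads) lies grasp_offset behind it (grasp_offset is the distance from the TCP to the grasp point, in mm); z points along the fingers, x is the direction in which the jaws open and shut, and the axes are right-handed (so a half turn about z gives the same grasp; the last joint's range is limited). The gripper opens to 85 mm and grips with 20 to 120 N. Pads are 22 mm wide; open, the fingers measure 114 mm over their backs; the gripper's body (76 mm by 85 mm) begins 54 mm behind the grasp point. The pads swing forward as they close: fully open they stand 13 mm farther back than shut.
Start: joints at [-75.298, 12.427, 92.441, -0, 75.132, -6.429], TCP at [225.332, -582.979, 202.7] pointing down, gripper open.
Joint ranges: [-157.48, 157.48], [-44.54, 120.13], [17.64, 146.25], [-64.5, 244.5], [7.68, 150.69], [-147.95, 147.95]. Speed limits (degrees/s): [159.86, 159.86, 180, 180, 180, 180].

### API

Orientations are given as [roll, pitch, yaw] about the fixed x, y, z axes, in that order (R = Rz(yaw) Ry(pitch) Rx(roll)).
In Python, from station import * gives the robot as it stands. Calls block until the motion is done:
- goto(position, orientation): joint-space move of the TCP to a pose.
- move_l(position, attitude=None, speed=150): straight line of the TCP; attitude=None keeps the orientation; speed is the mean speed in mm/s.
- move_j(angles): joint-space move.
- grip(opening, squeeze=None): finger opening in mm; squeeze is the grip in N (None keeps the last); returns when the fingers have stopped.
- wait(seconds).
- solve_ik(position, orientation): joint angles nearest the present ones, or None.
- get_obs(): the state.
- get_image(name): name is "scene" or "top" or "wrist"; returns the picture (420x560x3 uint8, red, green, blue); there is no depth.
- get_calibration(name): a dict with "fx", "fy", "cx", "cy" (pixels), "R" (3x3) and "t" (3): a world point X has camera coordinates R X + t; the wrist camera has in their place "mount" (4x4, takes a point from camera to tool coordinates, whose origin is the TCP and whose axes are the tool frame's). Camera axes: x right, y down, z forward; pixel columns grow to the right and rows downward; lengths in mm; the calibration is good to about 2 mm. A picture is of the moment at which its call begins: read the wrist's pose just before it. get_calibration takes no time and is no camera call.
A pose or a line that the arm cannot do raises Unreachable and nothing moves.
- sign_off(): hands the job in, once; it reports no verdict.
Trained networks look in the newest picture that a camera, given by its name, has taken for a name from the list of things; names that differ only in an ending like _2 or _b are one class to them, and where a whole thing is asked for, a point or a joint stands for the part that bears it (a point fixed in the world has none). Each returns a list of dicts, best first, with "score" (0 to 1); they miss things now and then, are a little off and sometimes report something else, mostly with a low value. They report only what shows in the picture. A call takes as long as a camera call. They do not tell look-alikes from the thing itself.
- spot_in(name, camera): "extent" ([centre column, centre row, width, height] in pixels, round what is visible of it).
- regions_of(name, camera): "region" (420x560 bool, what is visible of it) and "extent" ([centre column, centre row, width, height] in pixels, round what is visible of it).
The state is a dict: "t": time; "joint_pos": joint angles; "qvel": joint speeds; "effort": joint torques, N m; "tcp_pos": TCP position; "ee_rot": TCP orientation; "wrist_force": force on the tool from outside, world axes, zero at the start; "moment": the same for the moment, N m; "grip_width": finger opening in mm.
Only numpy, scipy, OpenCV 4.12 (cv2) and the standard library are available. Lean on these libraries where they do the work, as an engineer would, in place of code of your own. Each camera call takes 0.05 s, during which the arm holds its last target.

### The job

Take the push-type grease gun out of its holder, seat its nozzle squarely on the grease nipple of the polishing spindle's drive-end bearing (the one beside the V-belt pulley) and push straight down until the sprung nozzle bottoms on its stop; hold it there for a second, without leaning on it hard, or the nipple snaps. Then hang the gun upright in its holder again by its collar, gently. Do not grease the other bearing, and leave everything else where it is.

Things in the scene. Friction and masses are not known exactly. Their poses are not given: they have to be found in the camera images.
- gun_grip (a point): Push-type grease gun, loose, 0.3 kg, hung nozzle-down in its holder. Point on its axis, mid-barrel, where to hold it; z up the gun. Bottom to top: thin sprung nozzle ending in a coupler cup, steel pump head (dia 18, 28 long), collar (dia 36, 8 high, underside 32 mm below this point), barrel (dia 28, from 24 mm below to 23 above), black cap (dia 33, top 37 mm above).
- gun: The same gun, origin on its axis at the collar's underside. Nozzle: pushing it in takes 5 N to start and 13 N at the end of its 16 mm stroke, where it bottoms on a hard stop: more than 14 N on the nipple means bottomed. Coupler cup: opens down, conical mouth 13 mm wide inside (17 outside), 6 mm deep. It is screwed on to a depth that differs: its floor is 48 to 60 mm below the origin, nozzle out.
- nipple_left: Brass grease nipple upright on top of one green pillow-block bearing of the polishing spindle (the bearing on the spindle's +y side): ball head dia 7, stem dia 5, 11 mm above the bearing's boss. Origin at the very top of the ball, 127 mm above the bench, where the coupler's floor seats; z up. It snaps if pressed with more than 26 N, or by a gun leaning over 0.2 rad.
- nipple_right: The same nipple on the other bearing (the spindle's -y side), 150 mm from the first along the shaft.
- pulley: V-belt pulley (aluminium, dia 80, 22 thick, one V groove in the rim) on one end of the spindle's shaft. Origin at its centre on the shaft's axis, 77 mm above the bench; y along the shaft. The nipple of the drive-end bearing is the one 56 mm from it along the shaft (the other is 206 mm away). It can be at either end.
- mop: Grey cloth polishing wheel (dia 100, 22 thick) on the other end of the shaft. Origin at its centre, 77 mm above the bench. Fixed.
- spindle: The polishing spindle, bolted to the bench: grey base 165 x 225 x 40 mm, two green pillow blocks 150 mm apart along its y, the shaft along its y at 77 mm height. Origin under the centre of its base. Highest parts are the nipples (127 mm) and the polishing wheel's rim (127 mm).
- holder_mouth (a point): Gun holder, fixed: an upright pipe (outer dia 40, bore 26) on a 75 mm square plate. This point is the centre of the pipe's top rim, 80 mm above the bench. The gun hangs in it with its collar flat on the rim, gun_grip 32 mm above this point.
- holder: The same holder; origin under the centre of its plate.
- spray_can: Aerosol can, dia 62, 170 high, standing; bystander. Origin under its base.
- spanner: Spanner 170 mm long lying on the bench; bystander. Origin at its middle, underside.
- race: Steel bearing race, dia 52, 14 high; bystander. Origin under its centre.
- toolholder: Steel taper tool holder 125 mm long, dia 49, lying; bystander. Origin under its middle.
- jig_plate: Aluminium plate with four holes, 110 x 150 x 22 mm; bystander. Origin under its centre.
- flange: Aluminium disc dia 110, 14 thick, with three bolts standing in it; bystander. Origin under its centre.
- jar: Glass jar dia 56, 85 high; bystander. Origin under its base.
Mind the look-alikes: they are no part of the job. Leave any orange or pink look-alike of the holder alone.

How it is judged (in metres and radians):
On the way, in this order (a step that is already met when the one before it is completed fails the run):
1. the gun is lifted clear of its holder (z of gun_grip in the frame of holder_mouth above 0.1 m), for 0.1 s.
2. the gun stands upright on the nipple beside the pulley with its nozzle bottomed (over 14 N on the nipple, more than the spring alone can carry), for half a second (((horizontal distance between pulley and nipple_left below 0.1 m and horizontal distance between gun_grip and nipple_left below 0.006 m and angle between gun_grip's own z axis and vertical below 0.1 rad and contact force between gun and nipple_left above 14 N) or (horizontal distance between pulley and nipple_right below 0.1 m and horizontal distance between gun_grip and nipple_right below 0.006 m and angle between gun_grip's own z axis and vertical below 0.1 rad and contact force between gun and nipple_right above 14 N))), for 0.5 s.
At the end, for the whole second after the job is handed in: The gun hangs released and at rest in its holder: axis within 6 mm of the pipe's, collar down on the rim (gun_grip 28 to 34.5 mm above the rim), upright within 0.08 rad (horizontal distance between gun_grip and holder_mouth below 0.006 m and z of gun_grip in the frame of holder_mouth between 0.028 and 0.0345 m and angle between gun_grip's own z axis and vertical below 0.08 rad and linear speed of gun below 0.02 m/s); the robot touches nothing.
It fails at once if the nipple is broken: the gun presses on the spindle with more than 26 N, or presses while leaning more than 0.2 rad (contact force between gun and spindle above 26 N or (contact force between gun and spindle above 4 N and angle between gun_grip's own z axis and vertical above 0.2 rad)).
It fails at once if the gun is pressed on the other bearing's nipple ((horizontal distance between pulley and nipple_left below 0.1 m and contact force between gun and nipple_right above 2 N) or (horizontal distance between pulley and nipple_right below 0.1 m and contact force between gun and nipple_left above 2 N)).
It fails at once if the gun is dropped or rammed into its holder (more than 40 N) (contact force between gun and holder above 40 N).
It fails at once if the robot itself pushes on the spindle (contact force between any of the arm, the fingers and spindle above 5 N).
It fails at once if a bystander is moved by more than 25 mm (distance of any of spray_can, spanner, race, toolholder, jig_plate, flange, jar from where it was at the start of the episode above 0.025 m).
It also fails if it takes over 64 s, if anything falls off the work surface, if the arm or the gripper's body presses on something with over 40 N, if the wrist force passes 120 N, or if a joint passes its speed limit or range.

## Working session

There is one attempt and no reset: what is moved stays moved. The work goes in short steps, each a Python script; the robot and the scene stay as the last script left them, time stands still between calls to the robot, and variables do not carry over. Pictures are saved under pics/ and viewed, and the job is handed in when it is done.

```bash
ls; mkdir -p pics; python3 - <<'E'
from station import *
import cv2,numpy as np
o=get_obs(); print(o)
for n in ["scene","top"]:
    im=get_image(n); cv2.imwrite(f"pics/{n}0.png",cv2.resize(im[:,:,::-1],(800,600)))
    c=get_calibration(n); print(n,c)
    for k in ["gun","holder","nipple_left","pulley","mop","spindle"]:
        print(k,[(round(d["score"],2),np.round(d["extent"],1).tolist()) for d in spot_in(k,n)][:4])
print(get_calibration("wrist"))
import station; print([x for x in dir(station) if x[0]!='_'])
E
```

```text
pics
{'t': 0.0, 'joint_pos': array([-7.52962451e+01,  1.24774365e+01,  9.25297311e+01,  1.99540268e-04,
        7.51305678e+01, -6.42940973e+00]), 'qvel': array([-0.02467901, -0.07806241,  0.05148916, -0.05451966, -0.05429241,
       -0.07192851]), 'effort': array([-1.29978238e-03, -3.96853244e+01, -3.03852081e+01, -3.52460420e-04,
        9.74851224e-03,  3.05062962e-06]), 'tcp_pos': array([ 225.12260567, -582.09831472,  201.34957527]), 'ee_rot': array([-1.79984385e+02,  1.36847503e-01, -6.88668681e+01]), 'wrist_force': array([-1.01264928,  0.2626977 , -0.29309082]), 'moment': array([0.00642933, 0.02755981, 0.00421666]), 'grip_width': 85.40513256214257}
scene {'fx': 381.84776568448217, 'fy': 381.84776568448217, 'cx': 283.3325409539211, 'cy': 208.99697933078923, 'R': array([[-3.27594249e-01,  9.44818419e-01,  4.04487831e-04],
       [ 5.43455710e-01,  1.88781046e-01, -8.17934966e-01],
       [-7.72876381e-01, -2.67730969e-01, -5.75310550e-01]]), 't': array([ 153.32032662, -173.51096141, 1339.40075252])}
gun [(0.78, [180.8, 182.2, 21.4, 25.5])]
holder [(0.74, [180.7, 180.7, 28.2, 32.6
[... 870 characters left out ...]
1, [317.4, 149.0, 18.9, 29.2])]
spindle [(0.79, [278.1, 165.9, 92.1, 67.9])]
{'fx': 293.01887578127156, 'fy': 293.01887578127156, 'cx': 277.44531616189624, 'cy': 214.97168473443242, 'mount': array([[ 9.99999625e-01,  1.62819638e-04, -8.51159878e-04,
        -4.04215963e-02],
       [ 1.25436285e-04,  9.44651745e-01,  3.28074785e-01,
        -8.46100667e+01],
       [ 8.57466682e-04, -3.28074768e-01,  9.44651370e-01,
        -1.70177819e+02],
       [ 0.00000000e+00,  0.00000000e+00,  0.00000000e+00,
         1.00000000e+00]])}
['Unreachable', 'get_calibration', 'get_image', 'get_obs', 'goto', 'grasp_offset', 'grip', 'move_j', 'move_l', 'regions_of', 'sign_off', 'solve_ik', 'spot_in', 'wait']
```

View pics/scene0.png

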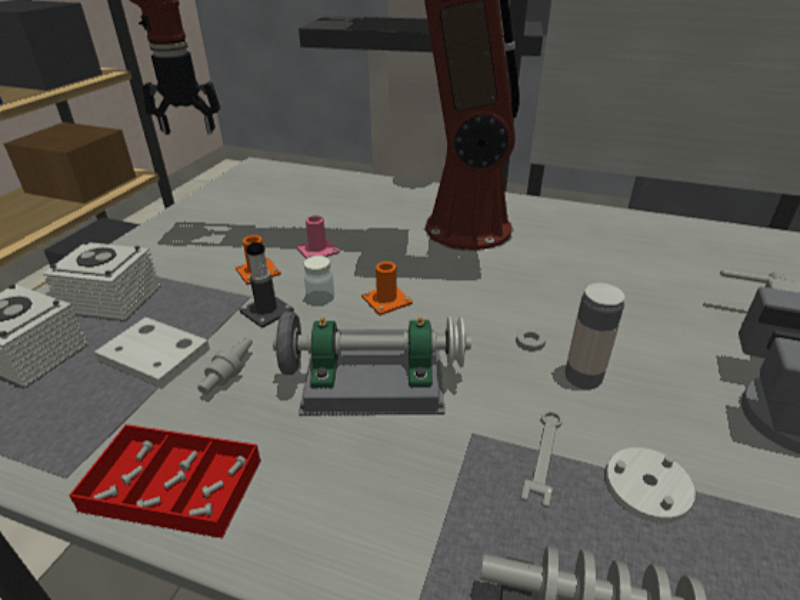

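View pics/top0.png

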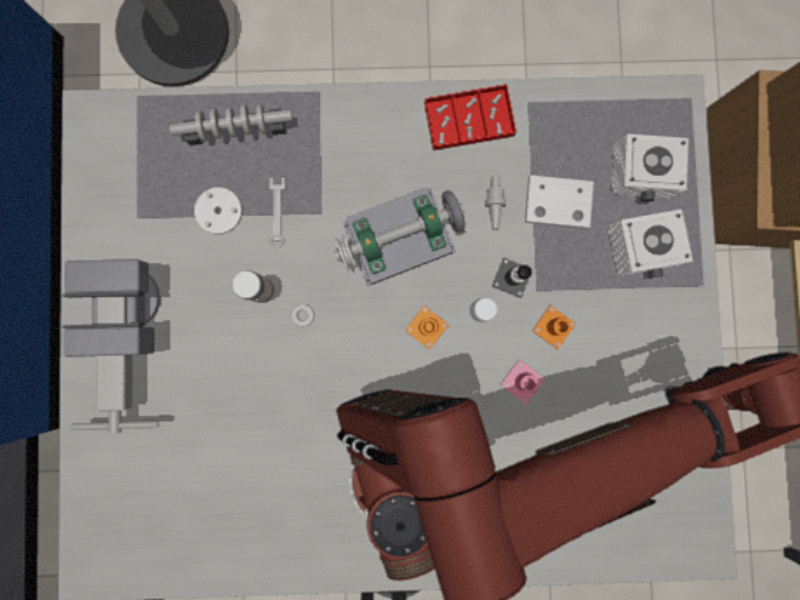

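Seen in the 800x600 top view:
- Black/dark holder with the gun at (513,275).
- Orange look-alikes at (428,326) and (555,327), and a pink one at (521,381). The gun hangs in the dark one, so that is the real holder.
- Pulley at (346,252) and mop at (453,211), so the drive-end nipple is near (369,241).

I'll confirm these in enlarged crops.

```bash
python3 - <<'E'
from station import *
import cv2,numpy as np
t=get_image("top")[:,:,::-1]; s=get_image("scene")[:,:,::-1]
a=t[120:220,225:385]; b=s[160:300,160:345]
cv2.imwrite("pics/topc.png",cv2.resize(a,(800,500),interpolation=cv2.INTER_CUBIC))
cv2.imwrite("pics/scc.png",cv2.resize(b,(740,560),interpolation=cv2.INTER_CUBIC))
E
```

```text
(no output)
```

View pics/topc.png

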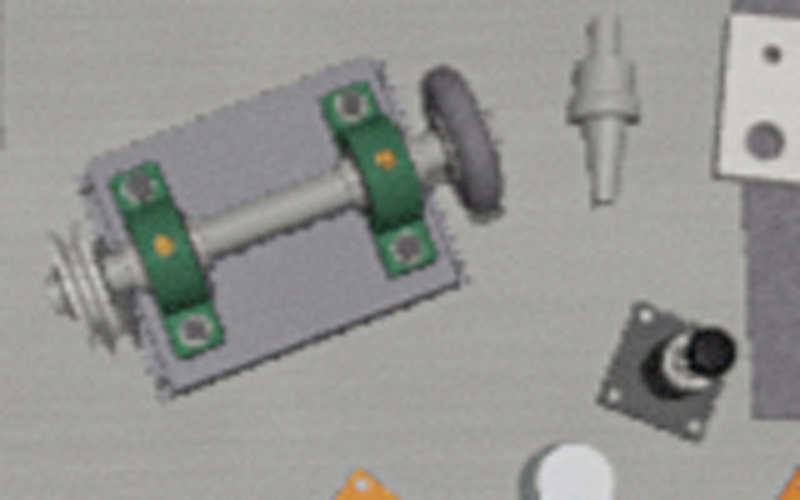

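View pics/scc.png

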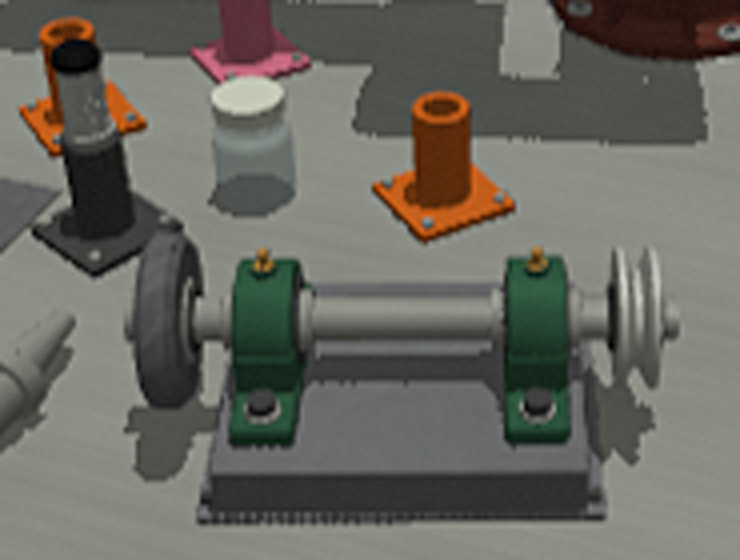

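Crops confirm it. The gun's cap is at top (367,190) in the dark holder. The drive-end nipple, next to the grooved pulley, is at top (257.8,169.0) / scene (294,223). The nipple by the mop is at top (302,151.6). Next, compute positions.

```bash
cat > h.py <<'E'
from station import *
import numpy as np, cv2
from scipy.spatial.transform import Rotation as Rn
def Rw(o): return Rn.from_euler('xyz',o["ee_rot"],degrees=True).as_matrix()
def ray(n,px,o=None):
    c=get_calibration(n)
    d=np.array([(px[0]-c["cx"])/c["fx"],(px[1]-c["cy"])/c["fy"],1.])
    if n=="wrist":
        M=c["mount"];R=Rw(o)
        return o["tcp_pos"]+R@M[:3,3], R@M[:3,:3]@d
    return -c["R"].T@c["t"], c["R"].T@d
def atz(n,px,z,o=None):
    p,d=ray(n,px,o); return p+d*(z-p[2])/d[2]
def proj(X,o):
    c=get_calibration("wrist");M=c["mount"]
    pt=Rw(o).T@(np.asarray(X,float)-o["tcp_pos"]); q=M[:3,:3].T@(pt-M[:3,3])
    return np.array([c["fx"]*q[0]/q[2]+c["cx"],c["fy"]*q[1]/q[2]+c["cy"]])
E
python3 - <<'E'
from h import *
np.set_printoptions(precision=1,suppress=True)
print("grasp_offset",grasp_offset)
def both(k,a,b,z): print(k,atz("top",a,z),atz("scene",b,z))
both("nipD",(257.8,169),(294.2,223.5),124)
both("nipO",(302,151.6),(225.5,223.5),124)
both("cap",(367.4,190.2),(179.5,173.5),149)
print("holder plate ctr",atz("top",((640+700+605+735)/4/5+225,(312+435+395+328)/4/5+120),4))
both("mop",(318,148.5),(203,239),77); both("pulley",(244,177),(319,239),77)
both("jar",(575/5+225,478/5+120),(248/4+160,92/4+160),85)
E
```

```text
grasp_offset 18.700000000000003
nipD [541.3  47.  124. ] [546.  52. 124.]
nipO [592.4 -93.2 124. ] [595.1 -89.4 124. ]
cap [ 462.5 -287.9  149. ] [ 474.5 -274.2  149. ]
holder plate ctr [ 465.8 -290.9    4. ]
mop [ 609.9 -149.2   77. ] [ 609.5 -143.    77. ]
pulley [523.5  93.3  77. ] [523.6 104.5  77. ]
jar [ 389.6 -210.6   85. ] [ 387.6 -205.7   85. ]
```

```bash
python3 - <<'E'
from h import *
np.set_printoptions(precision=1,suppress=True)
g=[464,-289]
goto([g[0],g[1],280],[180,0,45])
for i,ps in enumerate((45,-135)):
    if i: goto([g[0],g[1],280],[180,0,-135])
    wait(.2)
    o=get_obs(); im=get_image("wrist")
    print(o["t"],o["tcp_pos"],o["ee_rot"],o["joint_pos"])
    r=regions_of("gun","wrist")
    print("gun",[(d["score"],np.round(d["extent"],1)) for d in r][:2], proj([*g,149],o))
    cv2.imwrite(f"pics/w{i}.png",cv2.resize(im[:,:,::-1],(800,600)))
    np.savez(f"w{i}.npz",im=im,**o)
E
```

```text
2.4417 [ 463.5 -289.7  279.6] [-180.     0.    44.9] [-39.4  -0.2  98.   -0.   82.3 -84.3]
gun [(0.93, array([277.6, 187.9,  28.5,  40.4]))] [278.3 197.7]
5.3917 [ 464. -289.  280.] [-180.   -0. -135.] [-39.3  -0.3  98.   -0.   82.3  95.7]
gun [(0.86, array([276.6, 189.8,  28.1,  39.2]))] [277.5 197.1]
```

View pics/w0.png

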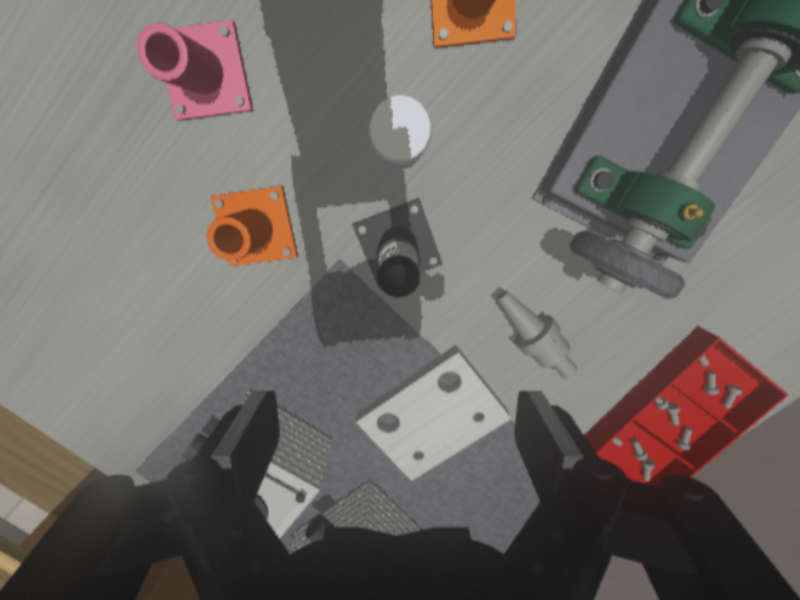

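View pics/w1.png

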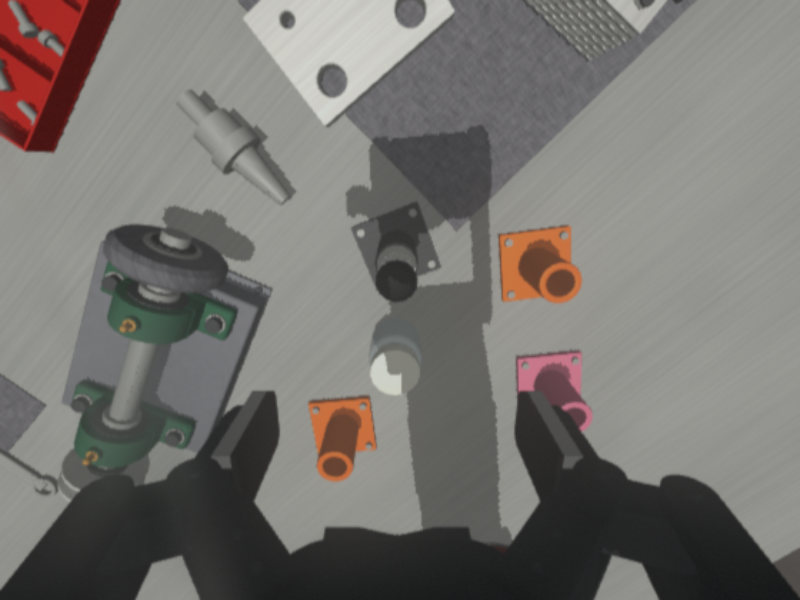

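Both views show the gun hanging in the dark holder, cap at (399,276) and (397,281). The jar is behind or in front of it. In w1 the mop-side nipple is at (128,326) and the drive-side nipple at (90,457).

```bash
python3 - <<'E'
from h import *
np.set_printoptions(precision=1,suppress=True)
o0=dict(np.load("w0.npz"));o1=dict(np.load("w1.npz"))
a=atz("wrist",(278.6,193.7),149,o0);b=atz("wrist",(277.3,196.1),149,o1);print("cap",a,b,(a+b)/2)
k=0.7
print("nipO",atz("wrist",(691*k,211*k),125,o0),atz("wrist",(128*k,325*k),125,o1))
print("nipD",atz("wrist",(91*k,457*k),125,o1))
# holder plate centre via screws (w0: 362,229;414,209;433,261;~382,282 hidden)
print("plate",atz("wrist",((362+433)/2*k,(229+261)/2*k),4,o0), atz("wrist",((360+432)/2*k,(233+264)/2*k),4,o1))
E
```

```text
cap [ 461.6 -286.2  149. ] [ 464.9 -289.6  149. ] [ 463.3 -287.9  149. ]
nipO [587.7 -96.7 125. ] [591.  -99.3 125. ]
nipD [541.3  39.2 125. ]
plate [ 464.3 -288.7    4. ] [ 461.5 -286.1    4. ]
```

```bash
python3 - <<'E'
from h import *
np.set_printoptions(precision=2,suppress=True)
g=[463.3,-288.0]
goto([*g,200],[180,0,45])
move_l([*g,94],speed=150)
o=get_obs(); print(o["t"],o["tcp_pos"],o["wrist_force"],o["moment"])
grip(20,90)
wait(.2)
o=get_obs(); print(o["t"],o["tcp_pos"],o["ee_rot"],o["wrist_force"],o["moment"],o["grip_width"])
move_l([*g,144],speed=80)
move_l([*g,260],speed=150)
wait(.3)
o=get_obs(); print(o["t"],o["tcp_pos"],o["ee_rot"],o["wrist_force"],o["moment"],o["grip_width"])
im=get_image("wrist");cv2.imwrite("pics/w2.png",cv2.resize(im[:,:,::-1],(800,600)));np.savez("w2.npz",im=im,**o)
s=get_image("scene");cv2.imwrite("pics/s2.png",cv2.resize(s[60:200,120:300,::-1],(720,560),interpolation=cv2.INTER_CUBIC))
E
```

```text
9.0 [ 464.03 -288.6    94.94] [ 0.57 -1.02  0.33] [-0.04  0.   -0.01]
9.775 [ 463.81 -288.26   95.11] [179.94  -0.02  45.  ] [-1.46  0.7   5.49] [0.16 0.17 0.03] 28.890507286791745
11.775 [ 462.93 -287.7   259.03] [-179.9     0.01   45.  ] [-0.11  0.08 -3.15] [0.02 0.03 0.03] 28.7249341588894
```

View pics/w2.png

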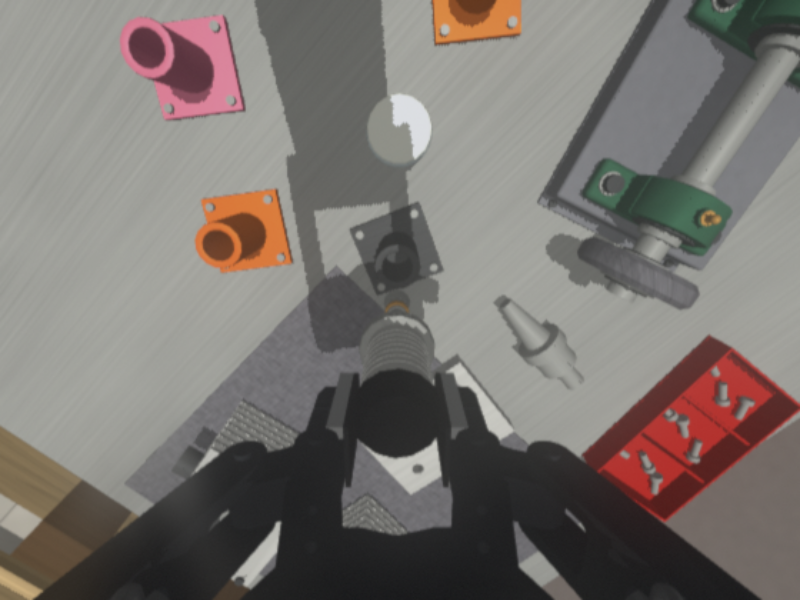

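View pics/s2.png

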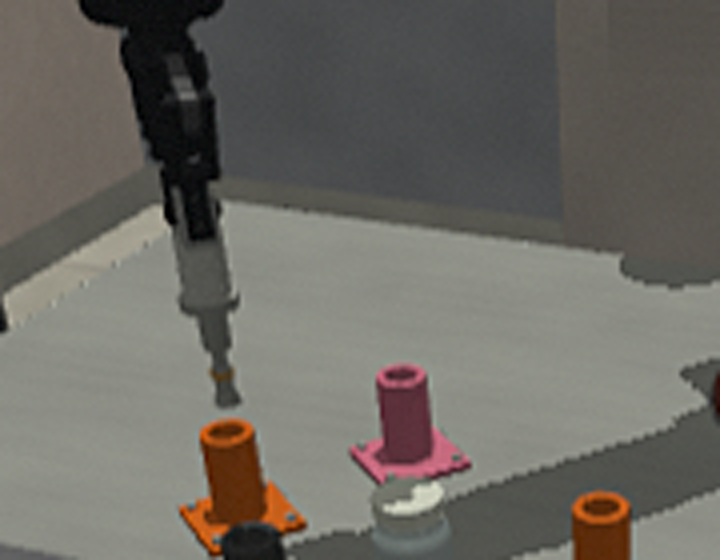

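The gun is in the jaws and upright, coupler cup at wrist (396,300). The empty holder mouth is just behind it at (397,258). Next, move over the drive-end nipple.

```bash
python3 - <<'E'
from h import *
np.set_printoptions(precision=2,suppress=True)
goto([542,47,270],[180,0,45])
wait(.3)
o=get_obs(); print(o["t"],o["tcp_pos"],o["ee_rot"],o["wrist_force"],o["joint_pos"])
im=get_image("wrist");cv2.imwrite("pics/w3.png",cv2.resize(im[:,:,::-1],(800,600)));np.savez("w3.npz",im=im,**o)
cv2.imwrite("pics/w3c.png",cv2.resize(im[130:290,190:370,::-1],(720,640))[:600])
print(proj([542,47,124],o))
s=get_image("scene");cv2.imwrite("pics/s3.png",cv2.resize(s[130:270,200:380,::-1],(720,560),interpolation=cv2.INTER_CUBIC))
E
```

```text
13.475 [542.07  46.09 269.94] [-180.      0.01   44.91] [ 0.63 -0.58 -3.78] [ -2.53  -0.28  99.07  -0.01  81.22 -47.44]
[278.01 193.47]
```

View pics/w3c.png

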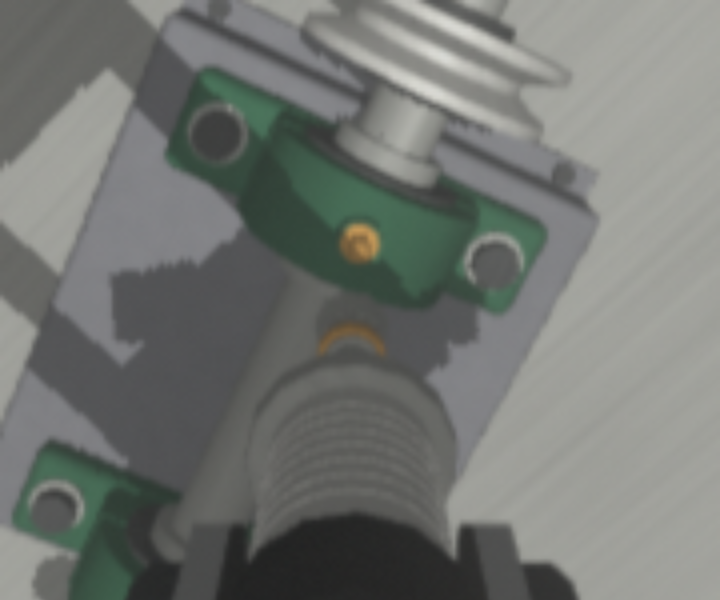

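View pics/s3.png

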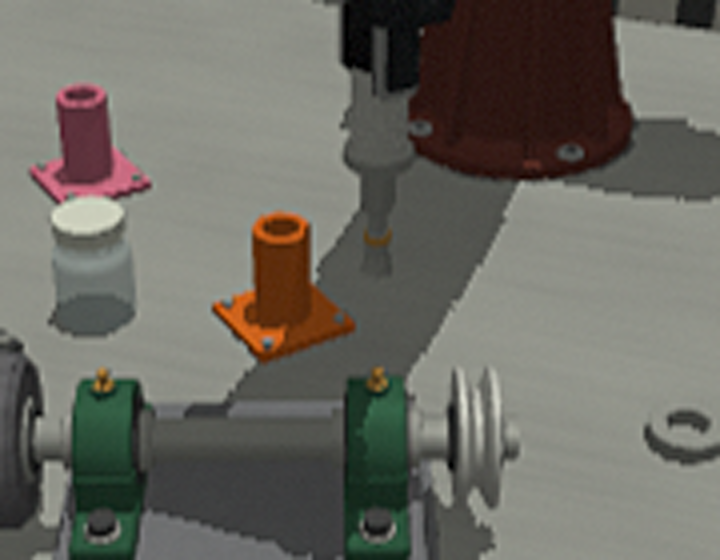

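View pics/w3.png

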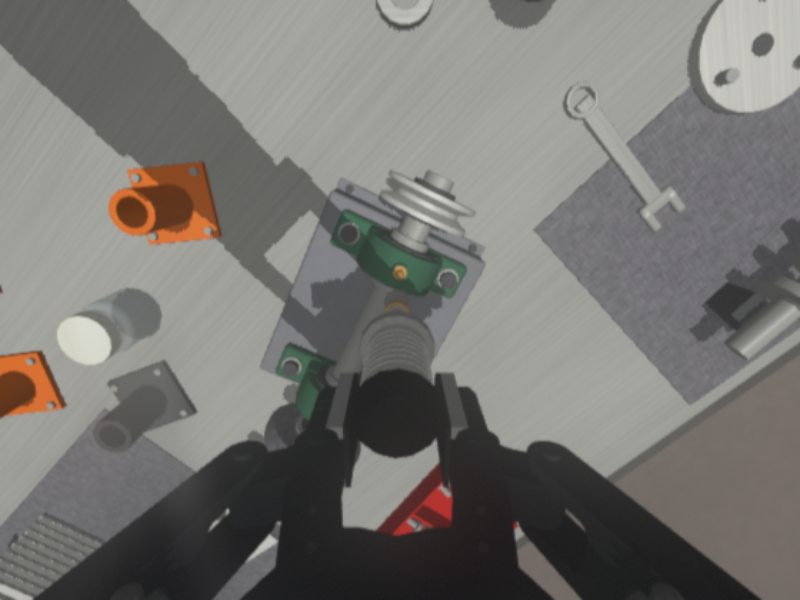

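```bash
python3 - <<'E'
from h import *
np.set_printoptions(precision=2,suppress=True)
o=dict(np.load("w3.npz"))
n=atz("wrist",(280,190.2),124.5,o); print("nip wrist",n, "target TCP",n+[2.2,-2.1,0])
# gun features in scene: cup bottom & nipple
s=(200+377/4,130+272/4); 
for f in (63,69,75): 
    p,d=ray("scene",s); 
    z=o["tcp_pos"][2]-f; X=atz("scene",s,z); print(f,X)
print("nip scene",atz("scene",(200+378/4,130+373/4),125))
c=get_calibration("scene")
def ps(X):
    q=c["R"]@np.array(X)+c["t"]; return c["fx"]*q[0]/q[2]+c["cx"],c["fy"]*q[1]/q[2]+c["cy"]
print(ps([542,46,270-78]),s)
E
```

```text
nip wrist [540.83  51.3  124.5 ] target TCP [543.03  49.2  124.5 ]
63 [569.95  58.38 206.94]
69 [561.28  55.7  200.94]
75 [552.6   53.03 194.94]
nip scene [546.17  52.77 125.  ]
(np.float64(292.5725730733078), np.float64(195.9208861047145)) (294.25, 198.0)
```

```bash
python3 - <<'E'
from h import *
np.set_printoptions(precision=2,suppress=True)
move_l([542.6,48.2,218],speed=80)
wait(.2)
o=get_obs(); print(o["t"],o["tcp_pos"],o["ee_rot"],o["wrist_force"])
im=get_image("wrist");np.savez("w4.npz",im=im,**o)
cv2.imwrite("pics/w4c.png",cv2.resize(im[150:250,220:340,::-1],(720,600),interpolation=cv2.INTER_CUBIC))
s=get_image("scene");cv2.imwrite("pics/s4.png",cv2.resize(s[150:250,240:360,::-1],(720,600),interpolation=cv2.INTER_CUBIC))
E
```

```text
14.575 [543.22  48.17 218.93] [179.93  -0.07  45.  ] [ 0.5   0.62 -3.13]
```

View pics/w4c.png

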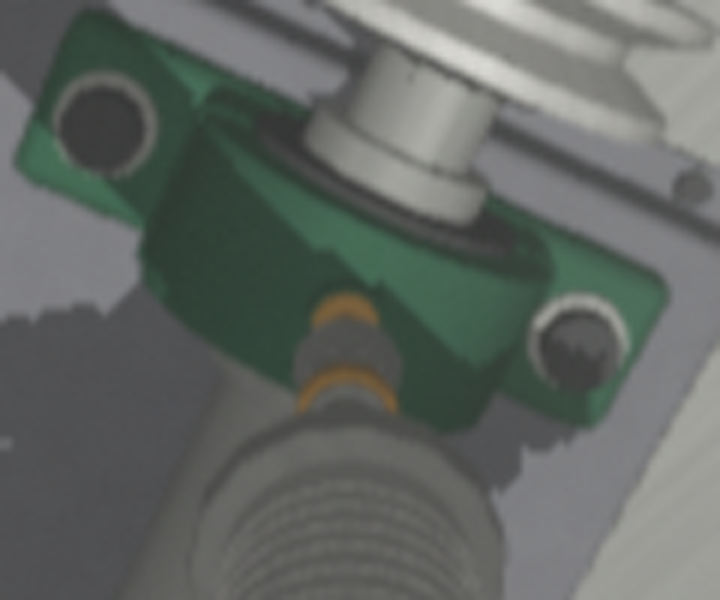

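View pics/s4.png

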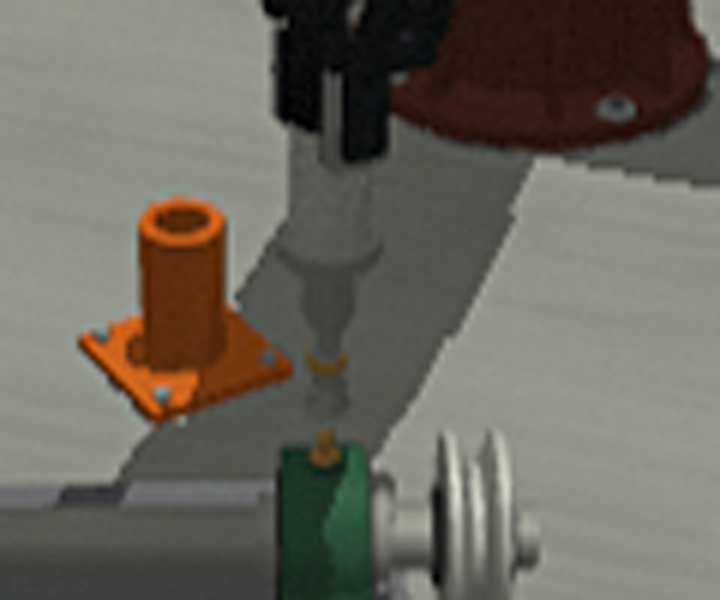

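Aligned in both views: nipple at column 345 and cup at 347 in the wrist crop, 325 and 327 in the scene crop. Shift by about 0.5 mm and press while watching the force.

```bash
python3 - <<'E'
from h import *
np.set_printoptions(precision=1,suppress=True)
x,y=543.0,47.8
move_l([x,y,206],speed=60); wait(.2)
o=get_obs(); base=np.mean([get_obs()["wrist_force"][2]]); print(o["t"],o["tcp_pos"],o["wrist_force"])
z=206.; con=None
F=base
while z>165:
    z-=1.5 if con is None or con-z<13 else 0.4
    move_l([x,y,z],speed=40); wait(.04)
    fs=[]
    for _ in range(3): wait(.01); fs.append(get_obs()["wrist_force"])
    o=get_obs(); f=np.mean(fs,0); F=f[2]-base
    print(round(o["t"],2),z,o["tcp_pos"],f,round(F,1),o["ee_rot"],o["moment"]*1)
    if con is None and F>3: con=z
    if F>13.8: break
    if np.hypot(*f[:2])>8: print("lateral"); break
    if con and con-z>22: break
E
```

```text
15.225 [543.2  47.8 206.2] [ 0.2 -0.3 -2.4]
15.54 204.5 [543.   47.8 204.5] [ 0.3 -0.4 -2.9] -0.5 [180.   0.  45.] [-0.  0. -0.]
15.86 203.0 [542.9  47.8 202.9] [-0.1 -0.2 -3.4] -1.0 [-180.    0.   45.] [ 0. -0. -0.]
16.18 201.5 [543.   47.8 201.4] [ 0.1 -0.2 -3.6] -1.1 [-180.    0.   45.] [ 0.  0. -0.]
16.49 200.0 [543.5  47.7 200.8] [-0.1 -0.9  1.1] 3.5 [179.9  -0.   45. ] [-0.1  0.1 -0. ]
16.81 198.5 [543.5  47.8 199.2] [-0.5 -0.4  3.2] 5.7 [179.9  -0.   45. ] [-0.1  0.1 -0. ]
17.12 197.0 [543.3  47.8 197.3] [-0.5 -0.4  4. ] 6.4 [180.  -0.  45.] [-0.1  0.1 -0. ]
17.44 195.5 [543.2  47.8 195.7] [-0.3 -0.4  4.5] 6.9 [180.  -0.  45.] [-0.1  0.1 -0. ]
17.76 194.0 [543.3  47.8 194.3] [-0.5  0.1  5.5] 7.9 [180.  -0.  45.] [-0.1  0.1  0. ]
18.07 192.5 [543.4  47.8 193.1] [-1.  -0.6  5.8] 8.3 [180.  -0.  45.] [-0.1  0.1  0. ]
18.39 191.0 [543.5  47.7 191.8] [-1.3 -0.1  6.6] 9.0 [179.9  -0.   45. ] [-0.1  0.2 -0. ]
18.71 189.5 [543.6  47.7 190.5] [-0.5 -0.3  6.9] 9.3 [179.9  -0.   45. ] [-0.1  0.2 -0. ]
19.02 188.0 [543.7  47.6 189.2] [-0.3 -0.4  7.8] 10.2 [179.9  -0.   45. ] [-0.1  0.2 -0
[... 616 characters left out ...]
44.   47.5 185.9] [-1.2 -1.   9.6] 12.0 [179.9  -0.1  45. ] [-0.2  0.3 -0. ]
21.56 183.69999999999996 [544.   47.4 185.6] [-1.3 -0.8  9.4] 11.8 [179.9  -0.1  45. ] [-0.2  0.3 -0. ]
21.88 183.29999999999995 [544.1  47.4 185.2] [-1.4 -0.4 10. ] 12.4 [179.9  -0.1  45. ] [-0.2  0.3  0. ]
22.19 182.89999999999995 [544.1  47.4 184.9] [-1.  -1.1 10. ] 12.4 [179.9  -0.1  45. ] [-0.2  0.3  0. ]
22.51 182.49999999999994 [544.1  47.4 184.5] [-1.2 -1.   9.8] 12.3 [179.9  -0.1  45. ] [-0.2  0.3 -0.1]
22.82 182.09999999999994 [544.2  47.4 184.3] [-1.3 -0.8 10.5] 12.9 [179.8  -0.1  45. ] [-0.2  0.3 -0. ]
23.14 181.69999999999993 [544.4  47.3 184.2] [-1.3 -0.9 11.4] 13.8 [179.8  -0.1  45. ] [-0.3  0.4 -0. ]
```

```bash
python3 - <<'E'
from h import *
np.set_printoptions(precision=1,suppress=True)
x,y=543.0,47.8; z=181.7
while z>175:
    z-=.4
    move_l([x,y,z],speed=40); wait(.06)
    fs=[]
    for _ in range(4): wait(.01); fs.append(get_obs()["wrist_force"])
    o=get_obs(); f=np.mean(fs,0)
    print(round(o["t"],2),round(z,1),o["tcp_pos"],f,o["ee_rot"],o["moment"])
    if f[2]>15.8: break
for _ in range(6):
    wait(.2); o=get_obs(); print(round(o["t"],2),o["tcp_pos"],o["wrist_force"])
im=get_image("wrist");cv2.imwrite("pics/w5.png",cv2.resize(im[150:350,200:360,::-1],(480,600),interpolation=cv2.INTER_CUBIC))
s=get_image("scene");cv2.imwrite("pics/s5.png",cv2.resize(s[150:250,240:360,::-1],(720,600),interpolation=cv2.INTER_CUBIC))
E
```

```text
23.48 181.3 [544.5  47.2 184.2] [-1.5 -1.4 12.2] [179.8  -0.1  45. ] [-0.3  0.4  0.1]
23.82 180.9 [544.8  47.1 184.2] [-1.5 -1.1 14. ] [179.8  -0.1  45. ] [-0.3  0.5 -0. ]
24.17 180.5 [544.9  47.1 184.1] [-1.4 -1.3 14.2] [179.7  -0.1  45. ] [-0.4  0.6  0. ]
24.51 180.1 [545.1  47.  184. ] [-2.  -2.2 15.8] [179.7  -0.1  45. ] [-0.5  0.6  0. ]
24.85 179.7 [545.3  46.9 184. ] [-2.5 -1.8 16.4] [179.7  -0.1  45. ] [-0.4  0.6  0. ]
25.05 [545.3  46.9 184. ] [-2.7 -1.3 16.4]
25.25 [545.3  46.9 184. ] [-2.2 -1.9 16.5]
25.45 [545.3  46.9 184. ] [-1.9 -2.2 15.4]
25.65 [545.3  46.9 184. ] [-3.3 -2.  15.9]
25.85 [545.3  46.9 184. ] [-2.8 -2.  16.2]
26.05 [545.3  46.9 184. ] [-2.1 -0.3 16.2]
```

View pics/s5.png

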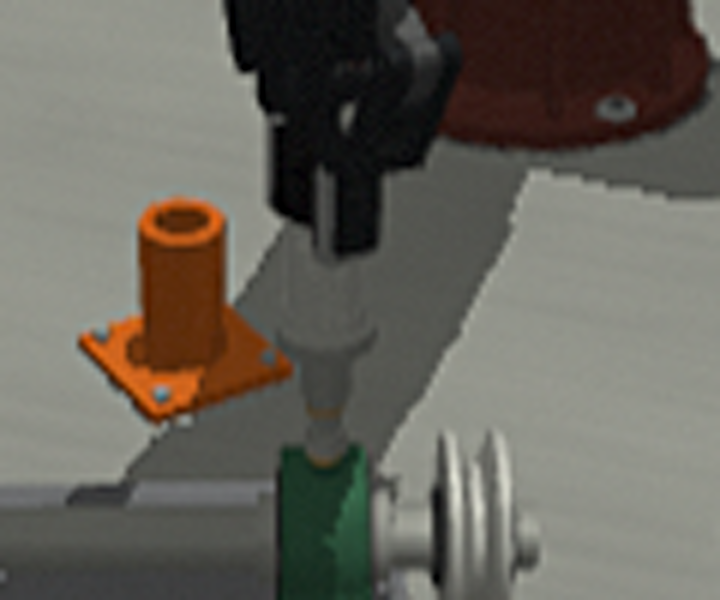

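View pics/w5.png

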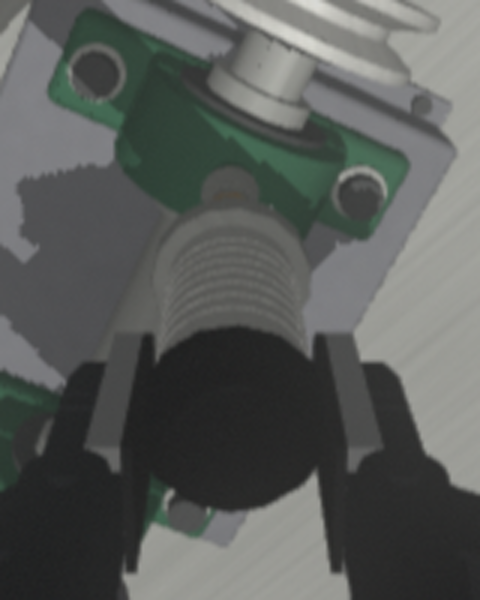

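Bottomed: about 16.4 mm of travel, with 19 N on the nipple and steady. The arm sagged about 2 mm sideways under load, so I'll trim that back and hold a bit more before retracting.

```bash
python3 - <<'E'
from h import *
np.set_printoptions(precision=1,suppress=True)
move_l([541.8,48.3,179.7],speed=20)
for _ in range(4):
    wait(.2); o=get_obs(); print(round(o["t"],2),o["tcp_pos"],o["ee_rot"],o["wrist_force"])
move_l([543,47.8,190],speed=60)
move_l([543,47.8,215],speed=80)
move_l([543,47.8,270],speed=150)
goto([463.3,-288.0,260],[180,0,45])
wait(.3)
o=get_obs(); print(round(o["t"],2),o["tcp_pos"],o["ee_rot"],o["wrist_force"],o["moment"],o["grip_width"])
im=get_image("wrist");np.savez("w6.npz",im=im,**o)
w2=np.load("w2.npz")["im"]
cv2.imwrite("pics/w6.png",np.hstack([cv2.resize(i[150:330,220:340,::-1],(400,600),interpolation=cv2.INTER_CUBIC) for i in (w2,im)]))
E
```

```text
26.6 [544.3  47.5 184. ] [179.7  -0.2  45. ] [-2.2 -1.9 16.3]
26.8 [544.3  47.5 184. ] [179.7  -0.2  45. ] [-2.2 -1.5 16.4]
27.0 [544.3  47.5 184. ] [179.7  -0.2  45. ] [-2.6 -1.7 16.3]
27.2 [544.3  47.5 184. ] [179.7  -0.2  45. ] [-3.4 -2.  15.5]
30.11 [ 463.8 -287.2  260.1] [180.   -0.   45.1] [ 0.3  0.4 -3.8] [-0.  0.  0.] 28.929740484463853
```

View pics/w6.png

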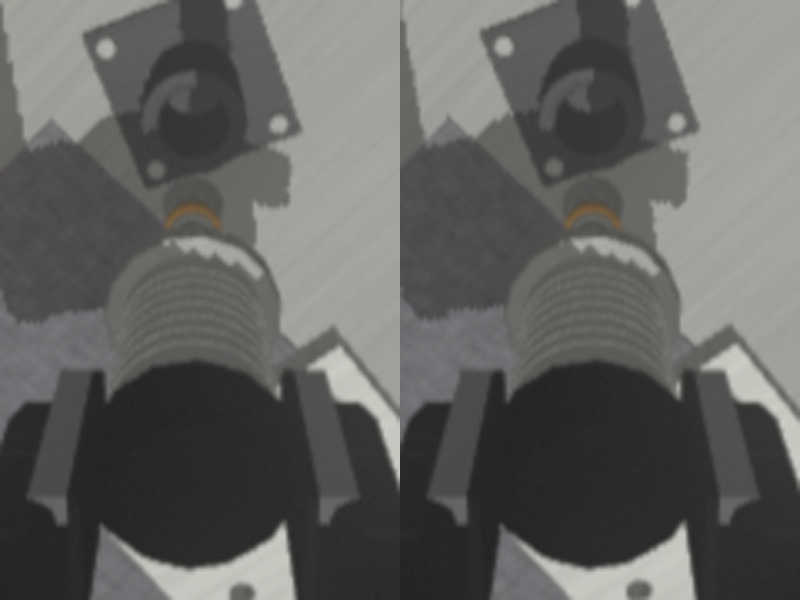

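The gun has not slipped in the jaws: the before and after crops match, and the holder mouth is in line. Lower it gently.

```bash
python3 - <<'E'
from h import *
np.set_printoptions(precision=1,suppress=True)
x,y=463.5,-288.1
move_l([x,y,170],speed=120); wait(.1)
z=170.
def rd():
    fs=[]
    for _ in range(3): wait(.01); fs.append(get_obs()["wrist_force"])
    return np.mean(fs,0)
b=rd(); print(b)
while z>90:
    z-= 8 if z>106 else 0.7
    move_l([x,y,z],speed=60 if z>100 else 20); f=rd()
    o=get_obs(); print(round(o["t"],2),round(z,1),o["tcp_pos"],f)
    if f[2]-b[2]>4 or np.hypot(*(f-b)[:2])>6: break
E
```

```text
[ 0.3  0.9 -3.5]
31.49 162.0 [ 463.1 -287.8  161.5] [-0.  -0.  -2.9]
31.8 154.0 [ 463.1 -287.8  153.3] [-0.5 -0.3 -3.5]
32.11 146.0 [ 463.1 -287.8  145.4] [ 0.2 -0.1 -3.1]
32.42 138.0 [ 463.1 -287.8  137.4] [ 0.1 -0.1 -3.3]
32.73 130.0 [ 463.1 -287.8  129.4] [ 0.2 -0.2 -3.2]
33.03 122.0 [ 463.1 -287.8  121.4] [-0.1  0.2 -3.1]
33.34 114.0 [ 463.1 -287.8  113.4] [-0.2 -0.1 -3.3]
33.65 106.0 [ 463.1 -287.8  105.4] [ 0.3 -0.3 -3.2]
33.92 105.3 [ 463.6 -288.2  105.5] [-0.3  0.4 -3.3]
34.2 104.6 [ 463.5 -288.1  104.6] [-0.2  0.4 -3.3]
34.48 103.9 [ 463.5 -288.   103.8] [-0.   0.4 -3.3]
34.75 103.2 [ 463.5 -288.1  103.1] [-0.1 -0.2 -3.4]
35.02 102.5 [ 463.5 -288.1  102.4] [ 0.2 -0.  -3.2]
35.3 101.8 [ 463.5 -288.1  101.8] [-0.2 -0.  -3.5]
35.58 101.1 [ 463.5 -288.1  101.1] [-0.2  0.2 -2.8]
35.85 100.4 [ 463.4 -288.1  100.3] [-0.2  0.3 -3.6]
36.12 99.7 [ 463.5 -288.1   99.7] [ 0.1  0.1 -3.3]
36.4 99.0 [ 463.5 -288.    99. ] [ 0.   0.1 -3.3]
36.67 98.3 [ 463.5 -288.1   98.2] [-0.6  0.1 -3.6]
36.95 97.6 [ 463.5 -288.1   97.6] [-0.4  0.3 -2.8]
37.23 96.9 [ 463.5 -288.1   96.8] [-0.1  0.3 -3.1]
37.5 96.2 [ 463.5 -288.1   96.2] [ 0.2 -0.  -3.3]
37.77 95.5 [ 463.4 -288.1   95.4] [-0.3  0.2 -3.6]
38.05 94.8 [ 463.7 -288.3   95.2] [-0.2  0.1 -0.6]
38.33 94.1 [ 463.9 -288.5   95.2] [-2.   1.5  4.7]
```

```bash
python3 - <<'E'
from h import *
np.set_printoptions(precision=1,suppress=True)
move_l([463.5,-288.1,94.9],speed=20); wait(.1)
print(get_obs()["wrist_force"])
grip(36); wait(.1); grip(84); wait(.2)
move_l([463.5,-288.1,200],speed=120)
move_l([463.5,-288.1,280],speed=200); wait(.4)
o=get_obs(); print(o["t"],o["tcp_pos"],o["wrist_force"])
im=get_image("wrist")
r=regions_of("gun","wrist"); print([(d["score"],np.round(d["extent"],1)) for d in r][:2])
t=get_image("scene")
a=cv2.resize(im[110:250,200:360,::-1],(400,350),interpolation=cv2.INTER_CUBIC);b=cv2.resize(t[150:270,140:280,::-1],(400,343),interpolation=cv2.INTER_CUBIC)
w0=np.load("w0.npz")["im"]; c=cv2.resize(w0[110:250,200:360,::-1],(400,350),interpolation=cv2.INTER_CUBIC)
cv2.imwrite("pics/w7.png",np.hstack([c,a])); cv2.imwrite("pics/s7.png",b)
E
```

```text
[-1.7  0.5  3.6]
41.725 [ 463.1 -287.8  279. ] [ 0.1 -0.6  0.1]
[(0.9, array([277.2, 189.3,  29.6,  38.5]))]
```

View pics/w7.png

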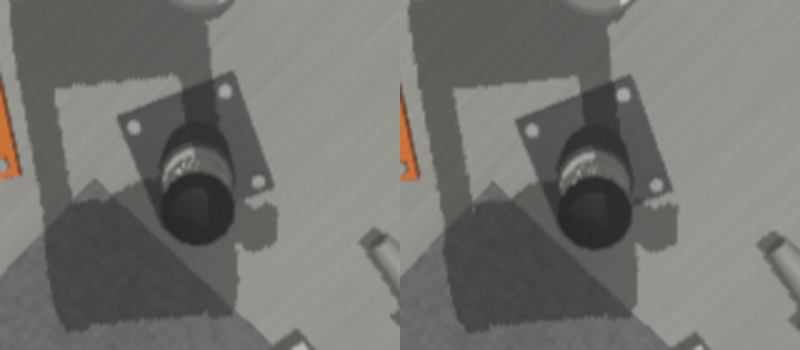

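View pics/s7.png

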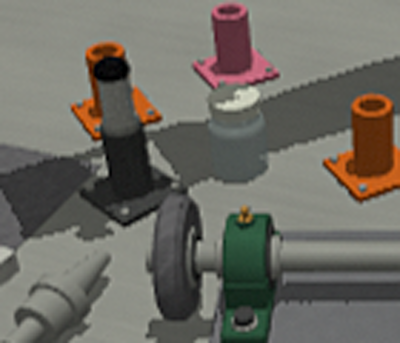

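The gun hangs in the dark holder as it did at the start: the cap sits in the same place relative to the plate, with the collar on the rim. The bystanders in view look untouched, so I'm handing in.

```bash
python3 -c "
from station import *
print(get_obs()['t']); print(sign_off())"
```

```text
41.875
the job is handed in; nothing more can be done
None
```

I pressed the grease gun on the drive-end nipple until it bottomed, hung it back in the dark holder, and handed the job in at about 42 s of the 64 s allowed. The hand-in reports no verdict, so success rests on the checks below.

- **Greasing:** The nozzle bottomed after about 16.4 mm of travel. I then held it for about 2 s at about 19 N on the nipple, taken from the wrist force with the gun's weight removed.
- **Sideways drift:** The arm gave about 2 mm sideways under load, so I trimmed about 1 mm of that back during the hold. The tool stayed within 0.3° of vertical, and the gun-to-nipple offset should be about 1–3 mm by my estimate, against the 6 mm limit.
- **Hanging back:** The gun had not slipped in the jaws. The collar met the rim at the same height as at pickup, with about 8 N on contact.
- **Final look:** The wrist picture after release matches the one from the start, the jaws are clear of everything, and the wrist force is near zero. I never went near the other nipple with the gun, and nothing else in the final pictures looked moved.
- **Disagreement:** The camera estimates of the nipple position differed by several millimetres (more in an early oblique wrist view). I aligned the cup by looking at cup and nipple together in the wrist and scene pictures before pressing.

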